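# Put the spare carton away in the tip-out bin of its kind

## Task

One small pale carton was left standing on the bench. Put it into the tipped-out bin that already holds a carton of the same kind, then tip that bin fully shut. Leave the other two bins tipped out with their stock in them, as they are still to be filled, and leave the things on the bench where they are.

Things in the scene. Friction and masses are not known exactly. Their poses are not given: they have to be found in the camera images.
- bin_rack: Blue rack of clear tip-out bins, 368 wide (y), 112 deep (x), 308 high, fixed to the bench. Origin: centre of its underside; front plane 55 towards -x (robot side). Lower row: three bins 118 apart, tipped out to the robot. A deck at 152 to 158 up reaches that plane; the shut, fixed upper row above it stands 18 further back, so the hand must lean back to reach into a lower bin.
- bin_left (a joint): Tip angle of the left (+y) lower bin: 0 = upright and shut, 0.66 = tipped right out. The hinge runs along the rack's y axis, at the foot of the bin's front panel, 24 above the bench, in the rack's front plane; the bin's top swings towards the robot. A stiff hinge (0.07 N m): it stays where it is left and stays shut; push its front panel or lip home.
- bin_left_floor (a point): Centre of the inner floor of the left (+y) lower bin; turns with it. Own z: up out of the mouth; x: from front panel to back wall; y: across. Inside 104 wide (y), 79 deep (x), walls 3; front panel 118 high with a grey finger lip standing 5 proud on top, back wall 72, sides slope between. Hinge line: 42.5 towards own -x, 3 below this point; the panel's outer face also 42.5 towards -x.
- bin_mid (a joint): Tip angle of the middle lower bin: 0 = upright and shut, 0.66 = tipped right out. The hinge runs along the rack's y axis, at the foot of the bin's front panel, 24 above the bench, in the rack's front plane; the bin's top swings towards the robot. A stiff hinge (0.07 N m): it stays where it is left and stays shut; push its front panel or lip home.
- bin_mid_floor (a point): Centre of the inner floor of the middle lower bin; turns with it. Own z: up out of the mouth; x: from front panel to back wall; y: across. Inside 104 wide (y), 79 deep (x), walls 3; front panel 118 high with a grey finger lip standing 5 proud on top, back wall 72, sides slope between. Hinge line: 42.5 towards own -x, 3 below this point; the panel's outer face also 42.5 towards -x.
- bin_right (a joint): Tip angle of the right (-y) lower bin: 0 = upright and shut, 0.66 = tipped right out. The hinge runs along the rack's y axis, at the foot of the bin's front panel, 24 above the bench, in the rack's front plane; the bin's top swings towards the robot. A stiff hinge (0.07 N m): it stays where it is left and stays shut; push its front panel or lip home.
- bin_right_floor (a point): Centre of the inner floor of the right (-y) lower bin; turns with it. Own z: up out of the mouth; x: from front panel to back wall; y: across. Inside 104 wide (y), 79 deep (x), walls 3; front panel 118 high with a grey finger lip standing 5 proud on top, back wall 72, sides slope between. Hinge line: 42.5 towards own -x, 3 below this point; the panel's outer face also 42.5 towards -x.
- spare_mid (a point): Centre of the spare carton: pale grey small carton with a dark band, 70 x 45 x 30, 105 to 210 g, standing on end on the bench in front of the rack. Own x: along the 70 (upright at the start), y: along the 45, z: along the 30.
- stock_mid (a point): Centre of the other carton of the same kind (70 x 45 x 30, same axes), already lying in one of the three tipped-out bins, against the front panel.
- stock_bulb: Brown, nearly cubic lamp carton, 50 x 60 x 62, in another tipped-out bin. Origin: centre of its underside, z towards its top.
- stock_jar: Clear jar with label and green cap, 46 across, 106 tall, in another tipped-out bin. Origin: centre of its underside, z towards the cap.
- tape_measure: Bystander: tape measure, 84 x 36 x 60 tall, black and tan. Origin: centre of its underside.
- pliers: Bystander: pliers lying flat, 190 x 54 x 14. Origin: centre of the underside.
Mind the look-alikes: they are no part of the job. Leave any orange or purple look-alike of the part that bears spare_mid alone.

How it is judged:
At the end, for the whole second after the job is handed in: The spare carton lies wholly inside the lower bin that holds the other carton of its kind, which is still in it; that bin is shut (joint below 0.06 rad); the other two lower bins are still tipped out (joints above 0.5 rad) and the lamp carton and the jar are within 60 mm of where they were (((x of spare_mid in the frame of bin_left_floor between -0.042 and 0.042 m and y of spare_mid in the frame of bin_left_floor between -0.05 and 0.05 m and z of spare_mid in the frame of bin_left_floor between 0.005 and 0.1 m and x of stock_mid in the frame of bin_left_floor between -0.042 and 0.042 m and y of stock_mid in the frame of bin_left_floor between -0.05 and 0.05 m and z of stock_mid in the frame of bin_left_floor between 0.005 and 0.1 m and value of joint bin_left below 0.06 rad and value of joint each of bin_mid, bin_right above 0.5 rad) or (x of spare_mid in the frame of bin_mid_floor between -0.042 and 0.042 m and y of spare_mid in the frame of bin_mid_floor between -0.05 and 0.05 m and z of spare_mid in the frame of bin_mid_floor between 0.005 and 0.1 m and x of stock_mid in the frame of bin_mid_floor between -0.042 and 0.042 m and y of stock_mid in the frame of bin_mid_floor between -0.05 and 0.05 m and z of stock_mid in the frame of bin_mid_floor between 0.005 and 0.1 m and value of joint bin_mid below 0.06 rad and value of joint each of bin_left, bin_right above 0.5 rad) or (x of spare_mid in the frame of bin_right_floor between -0.042 and 0.042 m and y of spare_mid in the frame of bin_right_floor between -0.05 and 0.05 m and z of spare_mid in the frame of bin_right_floor between 0.005 and 0.1 m and x of stock_mid in the frame of bin_right_floor between -0.042 and 0.042 m and y of stock_mid in the frame of bin_right_floor between -0.05 and 0.05 m and z of stock_mid in the frame of bin_right_floor between 0.005 and 0.1 m and value of joint bin_right below 0.06 rad and value of joint each of bin_left, bin_mid above 0.5 rad)) and distance of each of stock_bulb, stock_jar from where it was at the start of the episode below 0.06 m); the robot touches nothing.
It fails at once if the tape measure is pushed more than 40 mm or knocked over (distance of tape_measure from where it was at the start of the episode above 0.04 m or angle between tape_measure's own z axis and vertical above 0.6 rad).
It fails at once if the pliers are pushed more than 40 mm (distance of pliers from where it was at the start of the episode above 0.04 m).
It also fails if it takes over 38 s, if anything falls off the work surface, if the arm or the gripper's body presses on something with over 40 N, if the wrist force passes 120 N, or if a joint passes its speed limit or range.

## Robot

A 6-joint arm with a two-finger parallel gripper is mounted at the origin on a cart in front of the work surface, level with it; the furniture and walls round the work are solid. World frame = base frame: x ahead of the robot, y to its left, z up, the work surface at z = 0. Lengths are in m, angles in rad, forces in N, time in s.
With the tool pointing down it reaches from about 0.4 to 0.825 m from the base axis. Payload 7 kg.
Tool frame: the origin (TCP) lies midway between the tips of the shut fingers; the grasp point (between the pads) lies 19 mm behind it (grip_point_offset is the distance from the TCP to the grasp point, in m); z points along the fingers, y is the line along which they close (so a half turn about z gives the same grasp; the last joint's range is limited). The gripper opens to 88 mm and grips with 3 to 60 N. Pads are 19 mm wide; open, the fingers measure 130 mm over their backs; the gripper's body (78 mm by 193 mm) begins 47 mm behind the grasp point.
Start: joints at [-0.976, 0.359, 0.012, 0, -1.224, -0.288], TCP at [0.204, -0.643, 0.227] pointing down, gripper open.
Joint ranges: [-3.07, 3.07], [-1.43, 2.12], [-1.02, 1.25], [-3.03, 1.67], [-3.05, -0], [-3.03, 3.03]. Speed limits (rad/s): [2.39, 2.39, 3.01, 3.14, 3.14, 3.14].

## Interface

Orientations are given as [roll, pitch, yaw] about the fixed x, y, z axes, in that order (R = Rz(yaw) Ry(pitch) Rx(roll)).
In Python, from station import get_state, grab_frame, camera_params, job_done, grip_point_offset gives the robot as it stands.
- The arm moves only by the shell command python3 -m creep 'ROWS' [FORCE]. ROWS is JSON, a list that holds one entry, the list of rows, each a list of 7 numbers: the finger opening in cm, from 0 to 8.76, then the shift along the tool's x, y, z in cm, then the turn, a rotation vector about the tool's x, y, z in rad. In form: [[[fingers, tx, ty, tz, wx, wy, wz], ...]]. A call has 1 to 20 rows; each row is the pose to reach, as a shift and turn from the pose commanded when the call began, along the tool's axes at that moment; what a row does not reach only later rows make up. A row lasts 1/8 s, in which the tool goes at most 62.5 mm and 10.7 degrees, less where a joint would pass 70% of its speed; a pose out of reach is approached as far as the arm can. A call with a gripper value outside its range is refused whole. The fingers move at their own pace and stop on an object; FORCE is the grip in N (left out, the last holds). Time passes only in rows, so rows that repeat a pose let the fingers close. It gives the time, the measured TCP pose, the force, the opening and the grip force at its end, in the units of the state.
- get_state(): the state, without advancing time (a new reading comes with each control period).
- grab_frame(name): name is "scene" or "side" or "wrist"; returns the picture (384x512x3 uint8, blue, green, red); there is no depth.
- camera_params(name): a dict with "vertical_fov" (degrees; the focal length in pixels is half the picture's height over the tangent of half this angle, whatever the lens; pixels are square), "cx", "cy" (the principal point, pixels), "k1" (the pictures are not rectified: a ray, as slopes to the right and down, at radius r is drawn at 1 + k1 r^2 times it, then the intrinsics apply), "view" (4x4, takes a point from world to camera coordinates). Camera axes: x right, y down, z forward; pixel columns grow to the right and rows downward; lengths in m; the calibration is good to about 2 mm. A picture is of the moment at which its call begins: read the wrist's pose just before it. camera_params takes no time and is no camera call; for the wrist camera it gives the pose at the moment of the call.
- job_done(): hands the job in; it is judged then, once.
The state is a dict: "t": time; "q": joint angles; "qd": joint speeds; "joint_efforts": joint torques, N m; "eef_pos": TCP position; "ee_rot": TCP orientation; "force": force on the tool from outside, world axes, zero at the start; "moment": the same for the moment, N m; "width": finger opening in m; "gripper_force": force on a finger pad.
Only numpy, scipy, OpenCV 4.12 (cv2) and the standard library are available. Lean on these libraries where they do the work, as an engineer would, in place of code of your own. Each camera call takes 0.05 s, during which the arm holds its last target. There are 200 camera calls.

## Working session

There is one attempt and no reset: what is moved stays moved. The work goes in short steps, Python scripts to look and compute and a shell command to move; the robot and the scene stay as the last step left them, time stands still between calls to the robot, and variables do not carry over. Pictures are saved under pics/ and viewed, at most 10 in all, crops included, and the job is handed in when it is done.

```bash
mkdir -p pics; ls
python3 - <<'E'
from station import *
import cv2,numpy as np
a=grab_frame("scene");b=grab_frame("side")
cv2.imwrite("pics/scene.png",cv2.resize(a,(800,600),interpolation=cv2.INTER_CUBIC));cv2.imwrite("pics/side.png",cv2.resize(b,(800,600),interpolation=cv2.INTER_CUBIC))
np.save("scene.npy",a);np.save("side.npy",b)
s=get_state();print(s,grip_point_offset)
for n in("scene","side"):print(camera_params(n))
E
```

```text
pics
{'t': 0.1, 'q': array([-9.75931360e-01,  3.59291494e-01,  1.11909880e-02, -2.81123637e-04,
       -1.22409264e+00, -2.88081421e-01]), 'qd': array([-0.00051382, -0.00056745,  0.00205513,  0.00025133, -0.00024135,
        0.0014532 ]), 'joint_efforts': array([-3.30437193e-03, -5.84164846e+01,  2.93751007e+01,  7.01554030e+00,
        1.02297618e-02, -6.46623994e-05]), 'eef_pos': array([ 0.20368131, -0.64310457,  0.22575432]), 'ee_rot': array([ 3.14017831e+00, -1.43484804e-04, -2.83490472e+00]), 'force': array([-0.71956918,  0.45878497,  0.72479696]), 'moment': array([ 0.0089405 , -0.02039847,  0.00255825]), 'gripper_force': 0.0, 'width': 0.0877885403325577} 0.0188
{'vertical_fov': 47.64420340826632, 'cx': 261.15370988511455, 'cy': 187.47146336041303, 'k1': 0.05050823978346158, 'view': array([[-0.28360794, -0.95867034,  0.02275313,  0.42505029],
       [-0.5875064 ,  0.15495411, -0.79424521,  0.30758242],
       [ 0.75789364, -0.23862186, -0.60717118,  0.68889653],
       [ 0.        ,  0.        ,  0.        ,  1.        ]])}
{'vertical_fov': 49.14379266581076, 'cx': 251.18998444174332, 'cy': 193.4513109768224, 'k1': -0.0496279517673366, 'view': array([[ 0.19565777, -0.98064549,  0.00724244,  0.21280973],
       [-0.81621772, -0.1669361 , -0.55310123,  0.51160807],
       [ 0.54360526,  0.10230715, -0.83308257,  0.72286678],
       [ 0.        ,  0.        ,  0.        ,  1.        ]])}
```

View pics/scene.png

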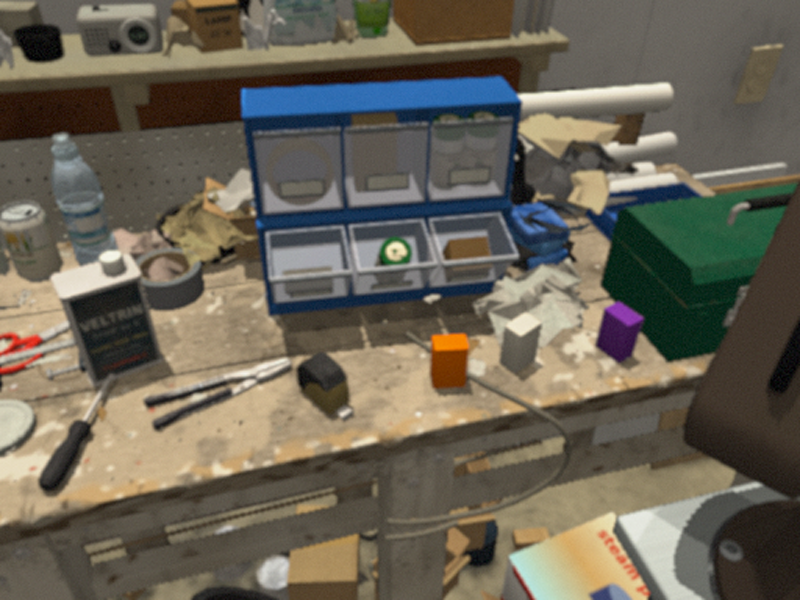

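View pics/side.png

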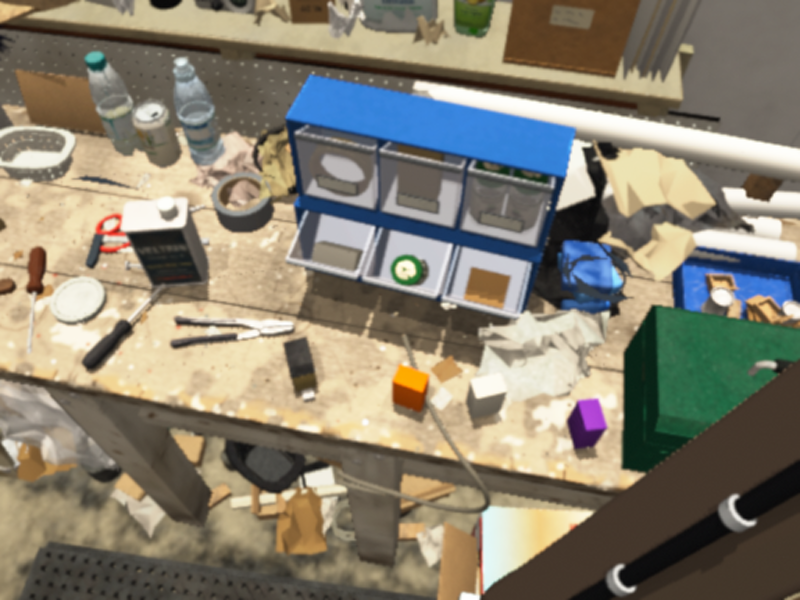

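Scene picture (800x600): jar in the middle bin (397,252), brown lamp carton in the right bin (468,248), and something pale grey in the left bin (305,275), side view (338,255). There are three candidate cartons: orange (449,361), pale grey (520,342) and purple (620,332). Only the pale grey one fits. I'll confirm it with enlarged crops.

Run:
```python
import cv2,numpy as np
a=np.load("scene.npy");b=np.load("side.npy")
r=lambda im,x,y:cv2.resize(im[y:y+75,x:x+100],(400,300),interpolation=cv2.INTER_CUBIC)
# TL scene carton (x0 285,y0 185) TR side carton (260,220) BL side left bin(180,125); BR scene rack left (155,130)
o=np.vstack([np.hstack([r(a,285,185),r(b,260,220)]),np.hstack([r(b,180,125),r(a,155,130)])])
cv2.imwrite("pics/crop.png",o)
o=np.hstack([cv2.resize(a[130:210,155:345],(800,337),interpolation=cv2.INTER_CUBIC)])
o2=cv2.resize(b[120:210,175:365],(800,379)[0:2],interpolation=cv2.INTER_CUBIC)[:263]
cv2.imwrite("pics/rack.png",np.vstack([o,o2]))
```

```text
(no output)
```

View pics/crop.png

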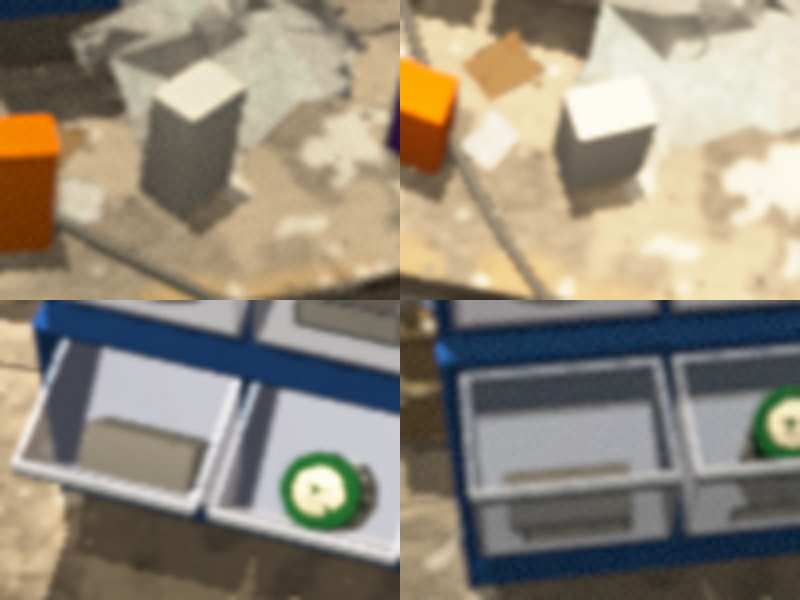

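View pics/rack.png

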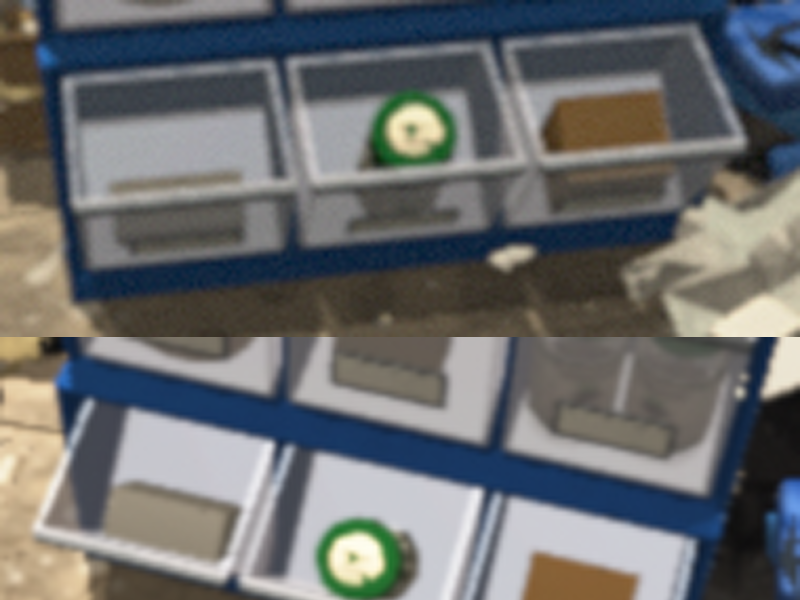

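Crop confirms it: the pale grey carton is at scene crop (197,92 top face), and its twin lies along y against the front panel of the left bin (bottom-left crop, 140,455). Next I fit the poses.

```bash
cat > h.py <<'E'
import numpy as np
from station import *
from scipy.optimize import least_squares
from scipy.spatial.transform import Rotation as R
def proj(c,P):
    P=np.atleast_2d(P);p=P@c["view"][:3,:3].T+c["view"][:3,3]
    s=p[:,:2]/p[:,2:];s=s*(1+c["k1"]*(s**2).sum(1,keepdims=True))
    f=192/np.tan(np.radians(c["vertical_fov"])/2)
    return s*f+[c["cx"],c["cy"]]
E
python3 - <<'E'
from h import *
A=camera_params("scene");B=camera_params("side")
def rz(a):return R.from_euler('z',a).as_matrix()
# carton: corners left,back,right,front top ; then bottom left,front,right
sc=np.array([[153,97],[198,62],[245,88],[197,122],[142,188],[190,222],[235,185]])/4+[285,185]
sd=np.array([[163,95],[247,78],[258,122],[171,143]])/4+[260,220]
for lx,ly in((45,30),(30,45)):
  for k in range(4):
    q=np.array([[-1,-1],[-1,1],[1,1],[1,-1]])*[lx/2000,ly/2000]
    q=np.roll(q[::-1],k,0)
    for m in range(4):
      def f(p):
        w=np.c_[q@rz(p[2])[:2,:2].T+p[:2],np.full(4,.07)];b=w[[0,3,2]]*[1,1,0]
        return np.r_[(proj(A,np.r_[w,b])-sc).ravel(),(proj(B,np.roll(w,m,0))-sd).ravel()]
      r=least_squares(f,[.5,-.2,0])
      if np.sqrt(np.mean(r.fun**2))<2: print(lx,ly,k,m,r.x,np.sqrt(np.mean(r.fun**2)))
s=800/190
sc=np.array([[77,300],[690,235],[42,66],[72,207],[293,190],[310,188],[525,160],[515,165],[745,143]])/s+[155,130]
sd=np.array([[38,193],[228,246],[243,246]])/s+[175,120]
def f(p,full=0):
  t=p[3];x=-.055-.118*np.sin(t);z=.024+.118*np.cos(t)
  L=[[x,c+e,z] for c in(.118,0,-.118) for e in(.057,-.057)]
  w=np.array([[-.055,.184,0],[-.055,-.184,0],[-.055,.184,.155]]+L)@rz(p[2]).T+[p[0],p[1],0]
  return np.c_[[*(proj(A,w)-sc),*(proj(B,w[3:6])-sd)]].ravel()
r=least_squares(f,[.7,0,0,.66],loss='soft_l1');print(r.x,r.fun.reshape(-1,2).round(1).tolist())
# project side rack top
E
```

```text
[ 0.63770582  0.29839847 -0.09183622  0.68494603] [[-1.9, -0.8], [1.9, -0.9], [-1.1, -1.4], [-0.8, -0.0], [1.6, -1.2], [-0.5, -0.9], [0.8, 0.7], [5.0, -0.6], [0.7, -0.3], [-2.1, 0.9], [-0.0, -0.0], [-1.9, 0.4]]
```

Run:
```python
from h import *
A=camera_params("scene");B=camera_params("side")
def rz(a):return R.from_euler('z',a).as_matrix()
sc=np.array([[153,97],[198,62],[245,88],[197,122],[142,188],[190,222],[235,185]])/4+[285,185]
sd=np.array([[163,95],[247,78],[258,122],[171,143]])/4+[260,220]
best=[]
q=np.array([[-1,-1],[-1,1],[1,1],[1,-1]])*[.0225,.015]
for a0 in(0,1.57,3.1,-1.57):
    for m in range(4):
      def f(p):
        w=np.c_[q@rz(p[2])[:2,:2].T+p[:2],np.full(4,.07)];b=w[[0,3,2]]*[1,1,0]
        return np.r_[(proj(A,np.r_[w,b])-sc).ravel(),(proj(B,np.roll(w,m,0))-sd).ravel()]
      r=least_squares(f,[.45,.05,a0]);best.append((np.sqrt(np.mean(r.fun**2)),m,*r.x))
for b in sorted(best)[:6]:print(np.round(b,4))
# rack refit, no bad point, plus rack top
s=800/190
sc=np.array([[77,300],[690,235],[42,66],[72,207],[293,190],[310,188],[525,160],[745,143]])/s+[155,130]
sd=np.array([[38,193],[228,246],[243,246]])/s+[175,120]
def f(p):
  t=.66;x=-.055-.12*np.sin(t);z=.024+.12*np.cos(t)
  L=[[x,c+e,z] for c in(.118,0,-.118) for e in(.055,-.055)];del L[4]
  w=np.array([[-.055,.184,0],[-.055,-.184,0],[-.055,.184,.155]]+L)@rz(p[2]).T+[p[0],p[1],0]
  return np.r_[proj(A,w)-sc,proj(B,w[3:6])-sd].ravel()
r=least_squares(f,[.7,0,0]);print(r.x,r.fun.reshape(-1,2).round(1).tolist())
p=r.x
top=np.array([[-.037,.184,.308],[-.037,-.184,.308],[.057,.184,.308],[.057,-.184,.308]])@rz(p[2]).T+[p[0],p[1],0]
print(proj(A,top)/.64,proj(B,top)/.64)
```

```text
[3.104  0.     0.4027 0.1647 3.5063]
[ 3.104   0.      0.4027  0.1647 -2.7769]
[3.104  0.     0.4027 0.1647 3.5063]
[ 3.104   0.      0.4027  0.1647 -2.7769]
[ 5.7491  3.      0.4027  0.1663 -1.9479]
[5.7491 3.     0.4027 0.1663 4.3352]
[ 0.63434072  0.29835282 -0.09106802] [[-1.7, 0.1], [2.5, -0.1], [-0.8, -0.6], [0.3, -0.8], [1.0, -1.8], [0.8, -1.7], [0.5, 0.1], [0.6, -0.9], [-1.7, 1.0], [-1.0, -0.3], [-1.2, 0.6]]
[[241.79987437 114.05859274]
 [523.02433505  98.60610061]
 [241.15657342  86.28516313]
 [501.87044582  73.84680365]] [[284.70171585 117.15471784]
 [567.09808124 176.90358517]
 [310.18608598  73.42432217]
 [576.98283977 126.75573816]]
```

Run:
```python
from h import *
A=camera_params("scene");B=camera_params("side")
def rz(a):return R.from_euler('z',a).as_matrix()
sc=np.array([[153,97],[198,62],[245,88],[197,122],[142,188],[190,222],[235,185]])/4+[285,185]
sd=np.array([[163,95],[247,78],[258,122],[171,143]])/4+[260,220]
q=np.array([[-1,-1],[-1,1],[1,1],[1,-1]])*[.0225,.015]
for C,pt in((A,sc),(B,sd)):
  best=[]
  for a0 in(0,1.57,3.1,-1.57):
      def f(p):
        w=np.c_[q@rz(p[2])[:2,:2].T+p[:2],np.full(4,.07)];b=w[[0,3,2]]*[1,1,0]
        return (proj(C,np.r_[w,b])[:len(pt)]-pt).ravel()
      r=least_squares(f,[.45,.05,a0]);best.append((r.cost,*r.x,r.fun.round(1)))
  for b in sorted(best,key=lambda b:b[0])[:2]:print(b)
def ray(C,uv,z):
  g=lambda p:(proj(C,[p[0],p[1],z])[0]-uv)
  return least_squares(g,[.45,.1]).x
print([ray(A,u,.07).round(4) for u in sc[:4]],[ray(A,u,0).round(4) for u in sc[4:]],[ray(B,u,.07).round(4) for u in sd])
```

```text
(np.float64(39.699704105611566), np.float64(0.401208179866495), np.float64(0.1658069522364765), np.float64(3.5527483681908927), array([-1.3, -4.3, -2.9, -1.1,  1.5,  3.1,  3.7,  0.5, -2. , -2.5,  1.3,
        0.2, -0.6,  3.4]))
(np.float64(39.69970410572964), np.float64(0.40120817902369404), np.float64(0.1658069623924674), np.float64(-2.7304344324018817), array([-1.3, -4.3, -2.9, -1.1,  1.5,  3.1,  3.7,  0.5, -2. , -2.5,  1.3,
        0.2, -0.6,  3.4]))
(np.float64(62.93506259244962), np.float64(0.4042693645140635), np.float64(0.1639793109893702), np.float64(-2.825210093348914), array([ 2.9, -5.1, -4.6, -2.3, -3.1,  5.4,  4.8,  1.7]))
(np.float64(62.935062592452034), np.float64(0.4042693652722927), np.float64(0.16397931013309522), np.float64(3.457974614720479), array([ 2.9, -5.1, -4.6, -2.3, -3.1,  5.4,  4.8,  1.7]))
[array([0.4023, 0.1913]), array([0.4229, 0.1566]), array([0.3966, 0.1417]), array([0.3781, 0.1773])] [array([0.4072, 0.1875]), array([0.376 , 0.1729]), array([0.3962, 0.1371])] [array([0.4075, 0.1897]), array([0.4268, 0.1462]), array([0.4016, 0.1376]), array([0.3802, 0.1818])]
```

```bash
cat >> h.py <<'E'
RP=np.array([.636,.298,0]);RW=-.0915;th=.66
def rackw(p):return np.asarray(p)@R.from_euler('z',RW).as_matrix().T+RP
def own(p):  # left-bin tipped own frame -> world
    p=np.atleast_2d(p).astype(float);x,y,z=p.T
    c,s=np.cos(th),np.sin(th);u=x+.0425;v=z+.003
    return rackw(np.c_[-.055+u*c-v*s,.118+y,.024+u*s+v*c])
E
python3 - <<'E'
from h import *
A=camera_params("scene");B=camera_params("side")
def ray(C,uv,z):return least_squares(lambda p:(proj(C,[p[0],p[1],z])[0]-uv),[.45,.1]).x.round(4)
# scene full-view orange top corners (800x600 px), purple skip
print([ray(A,np.array(u)*.64,.07) for u in((431,337),(466,334),(468,355),(434,358))])
for d,h in((30,45),(45,30)):
  c=np.array([[-.0395+a*d/1000,y*.035,b*h/1000] for b in(1,0) for a in(0,1) for y in(1,-1)])
  print(d,h,'order: z hi/lo, front/back, left/right')
  print(((proj(B,own(c))-[180,125])*4+[0,300]).round().tolist())
print('lip L/R',((proj(B,own([[-.045,.055,.12],[-.045,-.055,.12]]))-[180,125])*4+[0,300]).round())
E
```

```text
[array([0.4084, 0.293 ]), array([0.4022, 0.2467]), array([0.3634, 0.2584]), array([0.3693, 0.3018])]
30 45 order: z hi/lo, front/back, left/right
[[81.0, 469.0], [190.0, 496.0], [92.0, 421.0], [201.0, 448.0], [101.0, 470.0], [206.0, 495.0], [112.0, 424.0], [216.0, 449.0]]
45 30 order: z hi/lo, front/back, left/right
[[88.0, 469.0], [195.0, 496.0], [104.0, 398.0], [212.0, 424.0], [101.0, 470.0], [206.0, 495.0], [117.0, 401.0], [222.0, 426.0]]
lip L/R [[  8. 469.]
 [191. 515.]]
```

```bash
cat >> h.py <<'E'
def Rt(ya,lean=0,la=RW): # tool y azimuth; lean about it; tool z tilts forward along azimuth ya-pi/2
    y=np.array([np.cos(ya),np.sin(ya),0]);f=np.array([np.sin(ya),-np.cos(ya),0])
    z=np.sin(lean)*f-np.array([0,0,np.cos(lean)]);return np.c_[np.cross(y,z),y,z]
def go(pos,M,base=None):
    s=get_state();p0,R0=(s["eef_pos"],R.from_euler('xyz',s["ee_rot"]).as_matrix()) if base is None else base
    print("cm",(R0.T@(np.asarray(pos)-p0)*100).round(2),"rv",R.from_matrix(R0.T@M).as_rotvec().round(3))
E
python3 - <<'E'
from h import *
M=Rt(2.02)
go([.48,-.25,.23],M);go([.402,.165,.16],M)
E
```

```text
cm [-38.21  29.13  -0.39] rv [ 0.001 -0.    -0.143]
cm [-43.3   71.04   6.67] rv [ 0.001 -0.    -0.143]
```

```bash
python3 -m creep '[[[6.2,-15,12,0,0,0,0],[6.2,-38.2,29.1,0,0,0,-0.1],[6.2,-38.2,29.1,0,0,0,-0.1],[6.2,-38.2,29.1,0,0,0,-0.14],[6.2,-38.2,29.1,0,0,0,-0.14],[6.2,-38.2,29.1,0,0,0,-0.14],[6.2,-38.2,29.1,0,0,0,-0.14],[6.2,-43.3,71,6.6,0,0,-0.14],[6.2,-43.3,71,6.6,0,0,-0.14],[6.2,-43.3,71,6.6,0,0,-0.14],[6.2,-43.3,71,6.6,0,0,-0.14],[6.2,-43.3,71,6.6,0,0,-0.14],[6.2,-43.3,71,6.6,0,0,-0.14],[6.2,-43.3,71,6.6,0,0,-0.14],[6.2,-43.3,71,6.6,0,0,-0.14]]]' 25
python3 - <<'E'
from h import *
import cv2
s=get_state();print(s["q"].round(3),s["eef_pos"])
C=camera_params("wrist");a=grab_frame("wrist");cv2.imwrite("pics/w1.png",cv2.resize(a,(800,600),interpolation=cv2.INTER_CUBIC))
q=np.array([[-1,-1],[-1,1],[1,1],[1,-1]])*[.0225,.015]
t=2.02;w=q@np.array([[np.cos(t),-np.sin(t)],[np.sin(t),np.cos(t)]]).T+[.402,.165]
print((proj(C,np.c_[w,np.full(4,.07)])/.64).round().tolist())
np.save("C.npy",C,allow_pickle=True)
E
```

```text
t: 1.98
eef_pos: [0.4014, 0.1669, 0.1601]
ee_rot: [3.142, -0.0, -2.691]
force: [0.2, 0.0, -0.4]
width: 0.0625
gripper_force: 0.0
[ 0.851  0.013 -0.588 -0.    -0.97  -1.971] [0.40135926 0.16688994 0.1600952 ]
[[360.0, 330.0], [359.0, 276.0], [446.0, 276.0], [445.0, 330.0]]
```

View pics/w1.png

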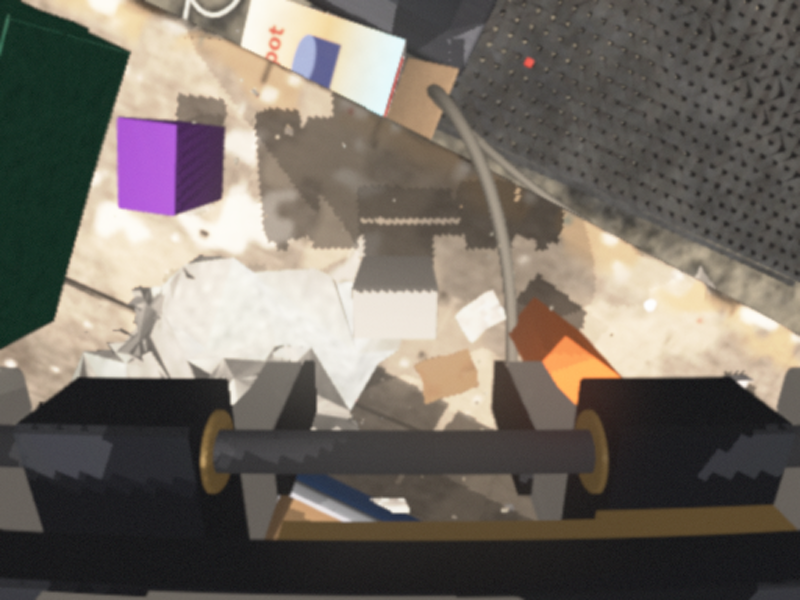

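Wrist view: carton top face at (354,290) to (437,337), and the fingers straddle it squarely in x.

Run:
```python
from h import *
C=camera_params("wrist")
def ray(uv,z):return least_squares(lambda p:(proj(C,[p[0],p[1],z])[0]-uv),[.4,.16]).x
P=np.array([ray(np.array(u)*.64,.07) for u in((354,289),(437,291),(437,338),(353,336))]);c=P.mean(0)
print(P.round(4),c);d=P[1]-P[0]+P[2]-P[3];a=np.arctan2(d[1],d[0]);print(a)
a=a%np.pi
for A in(a,2.02):go([*c,.036],Rt(A))
```

```text
[[0.406  0.1396]
 [0.3882 0.1787]
 [0.4116 0.1906]
 [0.4301 0.1497]] [0.40899495 0.16466425]
1.9955568771569472
cm [-0.54 -0.58 12.39] rv [ 0.    -0.     0.025]
cm [-0.54 -0.58 12.39] rv [ 0.    -0.     0.001]
```

```bash
python3 -m creep '[[[6.2,-0.4,-0.5,4,0,0,0.02],[6.2,-0.4,-0.5,9,0,0,0.02],[6.2,-0.4,-0.5,12.3,0,0,0.02],[6.2,-0.4,-0.5,12.3,0,0,0.02],[4,-0.4,-0.5,12.3,0,0,0.02],[4,-0.4,-0.5,12.3,0,0,0.02],[4,-0.4,-0.5,12.3,0,0,0.02],[4,-0.4,-0.5,6,0,0,0.02],[4,-0.4,-0.5,-6,0,0,0.02]]]' 25
python3 - <<'E'
from h import *
M=Rt(np.pi/2+RW,.66)
print(own([.012,0,.17]),own([.012,0,.049]))
go([.45,.33,.24],M)
go(own([.012,0,.19])[0],M);print(M)
E
```

```text
t: 3.15
eef_pos: [0.4073, 0.1607, 0.1641]
ee_rot: [-3.141, -0.002, -2.715]
force: [1.5, 1.9, -1.3]
width: 0.0449
gripper_force: 25.0
[[0.52926098 0.42628966 0.19408352]] [[0.60313778 0.419511   0.09849446]]
cm [-10.88  13.64  -7.61] rv [ 0.17  -0.646  0.5  ]
cm [-21.03  19.73  -4.62] rv [ 0.17  -0.646  0.5  ]
[[-0.78668753  0.09137238  0.61055206]
 [ 0.07218347  0.99581679 -0.05602194]
 [-0.61311685  0.         -0.78999223]]
```

```bash
python3 -m creep '[[[4,-5,6,-6,0.04,-0.16,0.12],[4,-10.9,13.6,-7.6,0.08,-0.32,0.25],[4,-10.9,13.6,-7.6,0.13,-0.5,0.38],[4,-10.9,13.6,-7.6,0.17,-0.646,0.5],[4,-10.9,13.6,-7.6,0.17,-0.646,0.5],[4,-21,19.7,-4.6,0.17,-0.646,0.5],[4,-21,19.7,-4.6,0.17,-0.646,0.5],[4,-21,19.7,-4.6,0.17,-0.646,0.5],[4,-21,19.7,-4.6,0.17,-0.646,0.5],[4,-21,19.7,-4.6,0.17,-0.646,0.5]]]'
python3 - <<'E'
from h import *
import cv2
s=get_state();print(s["q"].round(3))
M=Rt(np.pi/2+RW,.66)
go(own([.012,0,.09])[0],M);go(own([.012,0,.049])[0],M)
a=grab_frame("scene");b=grab_frame("side");w=grab_frame("wrist")
f=lambda i:cv2.resize(i,(400,300),interpolation=cv2.INTER_AREA)
r=lambda im,x,y:cv2.resize(im[y:y+105,x:x+140],(400,300),interpolation=cv2.INTER_CUBIC)
cv2.imwrite("pics/v2.png",np.vstack([np.hstack([r(a,145,110),r(b,165,100)]),np.hstack([f(w),f(a)])]))
E
```

```text
t: 4.4
eef_pos: [0.5976, 0.3844, 0.2988]
ee_rot: [-3.107, 0.517, 3.134]
force: [-45.6, -18.0, 9.5]
width: 0.0449
gripper_force: 33.1
[ 1.043  0.173 -0.42   0.638 -0.844 -3.031]
cm [10.02  4.19 13.49] rv [ 0.012 -0.142  0.072]
cm [ 9.44  4.12 17.55] rv [ 0.012 -0.142  0.072]
```

View pics/v2.png

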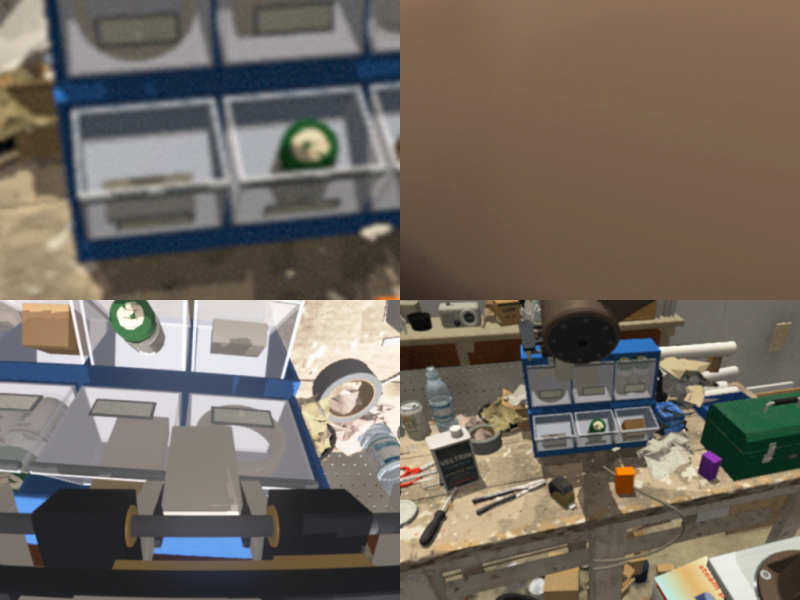

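The last wrist joint has reached its range end, so the pose wasn't reached. I'll back off first, then work out the wrist kinematics and check the half-turned grasp.

```bash
python3 -m creep '[[[4,0,0,-4,0,0,0],[4,2,0,-8,0,0,0],[4,4,0,-10,0,0,0]]]'
cat > k.py <<'E'
from h import *
X=lambda a:R.from_euler('x',a).as_matrix()
Y=lambda a:R.from_euler('y',a).as_matrix()
Z=lambda a:R.from_euler('z',a).as_matrix()
def fk(q,p,s4=1):
    h,a2,a3,d,L,x0,b2,w=p
    e=q[2]-q[1];F=Z(q[0])@Y(-e);W=F@X(s4*q[3])@Y(-q[4])@X(-q[5])
    C=W@K
    up=Z(q[0])@np.array([x0+a2*np.sin(q[1]+b2),-d,h+a2*np.cos(q[1]+b2)])
    return up+F@np.array([a3,0,w])+C[:,2]*L,C
W0=Y(np.pi/2) # tool down, q=0 => yaw -pi/2
K=np.eye(3);K=W0.T@R.from_euler('xyz',[np.pi,0,-np.pi/2]).as_matrix()
E
python3 - <<'E'
from k import *
s=get_state();print(s["force"].round(1),s["q"].round(3))
D=[([-.9759,.3593,.0112,-.0003,-1.2241,-.2881],[.20368,-.6431,.22575],None),([.851,.013,-.588,0,-.97,-1.971],[.40136,.16689,.1601],None),([1.043,.173,-.42,.638,-.844,-3.031],[.5976,.3844,.2988],[-3.107,.517,3.134]),(s["q"],s["eef_pos"],s["ee_rot"])]
for s4 in(1,-1):
  for q,p,r in D[2:]:
    print(s4,(fk(q,np.zeros(8),s4)[1]-R.from_euler('xyz',r).as_matrix()).round(3).tolist())
  g=lambda P:np.r_[np.concatenate([fk(q,P,s4)[0]-p for q,p,_ in D])*1000,(P-[.4,.4,.4,.19,.2,0,0,0])*[1,1,1,1,1,10,10,10]]
  r=least_squares(g,[.4,.4,.4,.19,.2,0,0,0]);print(r.x.round(4),r.fun.round(1));np.save(f"P{s4}.npy",r.x)
E
```

```text
t: 4.92
eef_pos: [0.5198, 0.3917, 0.375]
ee_rot: [-3.118, 0.514, -3.138]
force: [-0.3, 0.6, -1.6]
width: 0.0447
gripper_force: 25.0
[-0.3  0.6 -1.6] [ 1.191  0.05  -0.372  0.568 -1.042 -3.03 ]
1 [[0.257, 0.717, -0.77], [0.616, -0.333, 0.449], [0.982, 0.109, -0.0]]
1 [[0.106, 0.52, -0.863], [0.429, -0.155, 0.345], [0.976, 0.11, -0.0]]
[-0.4034  0.6771  0.4162  0.2401 -0.0912 -0.1759  0.2902  0.1948] [-15.1 -64.1  42.4  95.4  35.5  99.2 -72.6 -41.2 -88.2 -73.9 -37.3 -53.4
  -0.8   0.3   0.    0.1  -0.3  -1.8   2.9   1.9]
-1 [[-0.0, -0.0, -0.001], [0.0, 0.0, 0.0], [0.001, 0.0, -0.0]]
-1 [[-0.0, -0.0, -0.0], [-0.0, 0.0, 0.0], [0.0, 0.0, -0.0]]
[ 0.1462  0.6546  0.439   0.17    0.3996 -0.1032  0.1566  0.0905] [ 27.1  -1.1  25.6   3.8  37.3  58.2   9.9 -33.  -50.8   8.5 -28.2 -33.
  -0.3   0.3   0.   -0.    0.2  -1.    1.6   0.9]
```

```bash
cat >> k.py <<'E'
def fk2(q,p):
    h,a2,a3,d,L,x0,b2,w,d2=p
    e=q[2]-q[1];F=Z(q[0])@Y(-e);W4=F@X(-q[3]);C=W4@Y(-q[4])@X(-q[5])@K
    up=Z(q[0])@np.array([x0+a2*np.sin(q[1]+b2),-d,h+a2*np.cos(q[1]+b2)])
    return up+F@np.array([a3,0,w])+W4@np.array([0,-d2,0])+C[:,2]*L,C
E
python3 - <<'E'
from k import *
s=get_state()
D=[([-.9759,.3593,.0112,-.0003,-1.2241,-.2881],[.20368,-.6431,.22575]),([.851,.013,-.588,0,-.97,-1.971],[.40136,.16689,.1601]),([1.043,.173,-.42,.638,-.844,-3.031],[.5976,.3844,.2988]),(s["q"],s["eef_pos"])]
b0=np.array([.3,.4,.4,.1,.25,0,0,0,.1])
g=lambda P:np.r_[np.concatenate([fk2(q,P)[0]-p for q,p in D])*1000,(P-b0)*[.3,.3,.3,.3,.3,5,5,5,.3]]
r=least_squares(g,b0);print(r.x.round(4),r.fun.round(1));np.save("P.npy",r.x)
lo=np.array([-3.07,-1.43,-1.02,-3.03,-3.05,-3.03])+.03;hi=np.array([3.07,2.12,1.25,1.67,0,3.03])-.03
def ik(pos,M,q0):
  f=lambda q:np.r_[(fk2(q,r.x)[0]-pos)*10,R.from_matrix(M.T@fk2(q,r.x)[1]).as_rotvec()]
  return least_squares(f,np.clip(q0,lo+.01,hi-.01),bounds=(lo,hi))
for half in(0,1):
 for lean in(.66,.5,.4):
  for zz in(.19,.049):
   M=Rt(np.pi/2+RW,lean)@(np.diag([-1,-1,1]) if half else np.eye(3))
   q0=s["q"].copy();q0[5]+=half*3.1
   o=ik(own([.012,0,zz])[0],M,q0);print(half,lean,zz,o.x.round(2),round(o.cost,5))
E
```

```text
[ 2.008e-01  6.009e-01  4.631e-01 -1.000e-04  3.783e-01  1.900e-03
 -1.200e-03 -1.500e-03  1.919e-01] [-0.   0.   0.  -0.1 -0.1  0.1 -0.1  0.2 -0.1  0.2  0.  -0.1 -0.   0.1
  0.  -0.   0.   0.  -0.  -0.   0. ]
0 0.66 0.19 [ 1.14  0.22 -0.48  0.51 -0.78 -3.  ] 0.04968
0 0.66 0.049 [ 0.98  0.42 -0.47  0.57 -0.57 -3.  ] 0.05461
0 0.5 0.19 [ 1.14  0.23 -0.43  0.44 -0.82 -3.  ] 0.01563
0 0.5 0.049 [ 0.98  0.42 -0.44  0.52 -0.59 -3.  ] 0.01648
0 0.4 0.19 [ 1.13  0.24 -0.39  0.4  -0.85 -3.  ] 0.00417
0 0.4 0.049 [ 0.99  0.43 -0.42  0.49 -0.62 -3.  ] 0.00397
1 0.66 0.19 [ 1.17  0.2  -0.76  1.09 -0.72 -0.58] 0.0
1 0.66 0.049 [ 0.85  0.39 -0.8   1.64 -0.52 -0.91] 2e-05
1 0.5 0.19 [ 1.18  0.21 -0.6   0.74 -0.75 -0.25] 0.0
1 0.5 0.049 [ 0.94  0.39 -0.68  1.12 -0.48 -0.47] 0.0
1 0.4 0.19 [ 1.16  0.23 -0.48  0.54 -0.81 -0.05] 0.0
1 0.4 0.049 [ 0.99  0.41 -0.54  0.73 -0.54 -0.13] 0.0
```

```bash
cat >> k.py <<'E'
P=np.load("P.npy")
lo=np.array([-3.07,-1.43,-1.02,-3.03,-3.05,-3.03])+.03;hi=np.array([3.07,2.12,1.25,1.67,0,3.03])-.03
def ik(pos,M,q0):
  f=lambda q:np.r_[(fk2(q,P)[0]-pos)*10,R.from_matrix(M.T@fk2(q,P)[1]).as_rotvec()]
  o=least_squares(f,np.clip(q0,lo+.01,hi-.01),bounds=(lo,hi));return o.x,o.cost
def H(lean):return Rt(np.pi/2+RW,lean)@np.diag([-1,-1,1])
E
python3 - <<'E'
from k import *
s=get_state();p0=s["eef_pos"];R0=R.from_euler('xyz',s["ee_rot"]).as_matrix()
q=s["q"].copy()
for a in np.linspace(0,-3.1,11):
  M=R0@R.from_rotvec([0,0,a]).as_matrix();q,c=ik(p0-R0[:,2]*.03,M,q);print(a.round(2),q.round(2),round(c,5))
for z in(.19,.12,.055):
  q,c=ik(own([.012,0,z])[0],H(.6),q);print(z,q.round(2),round(c,5))
E
```

```text
0.0 [ 1.22  0.03 -0.32  0.54 -1.11 -3.  ] 9e-05
-0.31 [ 1.22  0.03 -0.34  0.55 -1.11 -2.71] 0.0
-0.62 [ 1.22  0.03 -0.34  0.55 -1.11 -2.4 ] 0.0
-0.93 [ 1.22  0.03 -0.34  0.55 -1.11 -2.09] 0.0
-1.24 [ 1.22  0.03 -0.34  0.55 -1.11 -1.78] 0.0
-1.55 [ 1.22  0.03 -0.34  0.55 -1.11 -1.47] 0.0
-1.86 [ 1.22  0.03 -0.34  0.55 -1.11 -1.16] 0.0
-2.17 [ 1.22  0.03 -0.34  0.55 -1.11 -0.85] 0.0
-2.48 [ 1.22  0.03 -0.34  0.55 -1.11 -0.54] 0.0
-2.79 [ 1.22  0.03 -0.34  0.55 -1.11 -0.23] 0.0
-3.1 [ 1.22  0.03 -0.34  0.55 -1.11  0.08] 0.0
0.19 [ 1.18  0.2  -0.7   0.96 -0.72 -0.46] 0.0
0.12 [ 1.04  0.29 -0.75  1.18 -0.58 -0.59] 0.0
0.055 [ 0.88  0.38 -0.77  1.46 -0.49 -0.76] 0.0
```

```bash
python3 -m creep '[[[4,0,0,-3,0,0,-0.18],[4,0,0,-3,0,0,-0.36],[4,0,0,-3,0,0,-0.54],[4,0,0,-3,0,0,-0.72],[4,0,0,-3,0,0,-0.9],[4,0,0,-3,0,0,-1.08],[4,0,0,-3,0,0,-1.26],[4,0,0,-3,0,0,-1.44],[4,0,0,-3,0,0,-1.62],[4,0,0,-3,0,0,-1.8],[4,0,0,-3,0,0,-1.98],[4,0,0,-3,0,0,-2.16],[4,0,0,-3,0,0,-2.34],[4,0,0,-3,0,0,-2.52],[4,0,0,-3,0,0,-2.7],[4,0,0,-3,0,0,-2.88],[4,0,0,-3,0,0,-3.06],[4,0,0,-3,0,0,-3.06]]]'
python3 - <<'E'
from k import *
s=get_state();print(s["q"].round(2))
for z in (.19,.12,.055):go(own([.012,0,z])[0],H(.6))
E
```

```text
t: 7.18
eef_pos: [0.506, 0.3921, 0.3993]
ee_rot: [-3.12, -0.514, -0.091]
force: [0.3, 0.4, -1.6]
width: 0.0448
gripper_force: 25.0
[ 1.22  0.03 -0.34  0.55 -1.11  0.04]
cm [-8.63 -3.25 16.95] rv [-0.022  0.086 -0.001]
cm [-7.61 -3.1  23.88] rv [-0.022  0.086 -0.001]
cm [-6.66 -2.97 30.31] rv [-0.022  0.086 -0.001]
```

```bash
python3 -m creep '[[[4,-8.6,-3.2,4,-0.022,0.086,0],[4,-8.6,-3.2,10,-0.022,0.086,0],[4,-8.6,-3.2,16.9,-0.022,0.086,0],[4,-8.6,-3.2,16.9,-0.022,0.086,0],[4,-8.6,-3.2,16.9,-0.022,0.086,0]]]'
python3 - <<'E'
from k import *
import cv2
s=get_state();print(s["q"].round(2))
for z in (.12,.055):go(own([.012,0,z])[0],H(.6))
C=camera_params("wrist");a=grab_frame("wrist")
cv2.imwrite("pics/w3.png",cv2.resize(a,(800,600),interpolation=cv2.INTER_CUBIC))
print('cam',np.linalg.inv(C["view"])[:3,3],'lip',(proj(C,own([[-.045,.055,.118],[-.045,-.055,.118],[.04,.052,.072],[.04,-.052,.072]]))/.64).round().tolist(),'deck',(proj(C,rackw([[-.055,.184,.158],[-.055,.059,.158],[-.055,-.059,.158]]))/.64).round().tolist())
E
```

```text
t: 7.8
eef_pos: [0.5175, 0.4256, 0.2083]
ee_rot: [3.138, -0.599, -0.093]
force: [-0.0, 0.7, -1.5]
width: 0.0446
gripper_force: 25.0
[ 1.18  0.2  -0.7   0.95 -0.72 -0.46]
cm [ 0.47 -0.2   6.82] rv [ 0.004  0.001 -0.002]
cm [ 0.86 -0.23 13.3 ] rv [ 0.004  0.001 -0.002]
cam [0.49760515 0.42715804 0.38520494] lip [[293.0, 409.0], [502.0, 408.0], [302.0, 229.0], [492.0, 229.0]] deck [[262.0, 245.0], [517.0, 244.0], [746.0, 245.0]]
```

View pics/w3.png

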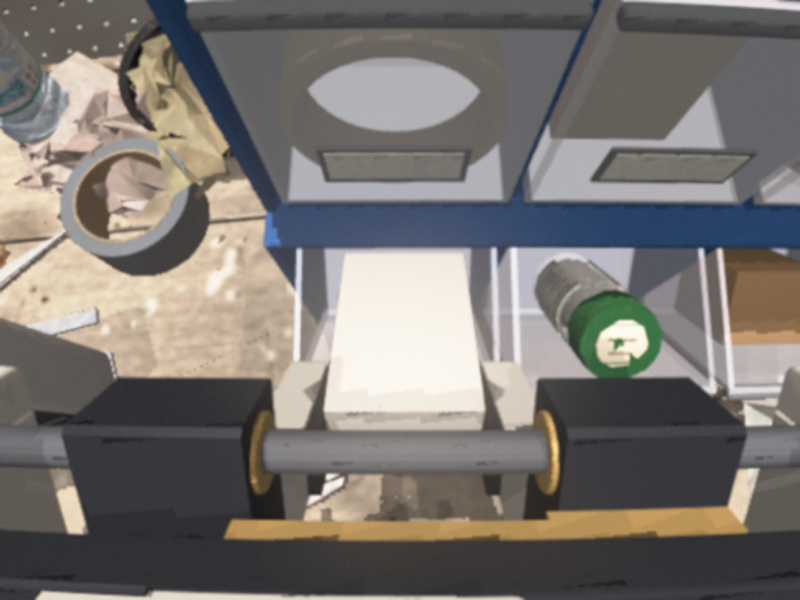

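The bin walls are at x≈296 and 497 and the deck edge at y≈247, within a few pixels of prediction. The carton is centred over the left bin. Descending.

```bash
python3 -m creep '[[[4,0.3,-0.3,3,0,0,0],[4,0.5,-0.3,6.8,0,0,0],[4,0.7,-0.3,10,0,0,0],[4,0.7,-0.3,11.5,0,0,0],[4,0.7,-0.3,11.5,0,0,0]]]'
python3 - <<'E'
from k import *
s=get_state();print(s["q"].round(2))
for z in (.055,.19):go(own([.012,0,z])[0],H(.6))
E
```

```text
t: 8.48
eef_pos: [0.5864, 0.4267, 0.1195]
ee_rot: [-3.138, -0.598, -0.089]
force: [-7.0, 5.6, -8.9]
width: 0.0451
gripper_force: 25.0
[ 0.94  0.35 -0.76  1.36 -0.51 -0.7 ]
cm [0.21 0.57 2.11] rv [-0.005  0.002  0.002]
cm [ -0.62   0.5  -11.36] rv [-0.005  0.002  0.002]
```

```bash
python3 -m creep '[[[4,0,0,0,0,0,0],[4,0,0,0,0,0,0]]]'
python3 - <<'E'
from k import *
import cv2
s=get_state();print(s["q"].round(3),s["qd"].round(3),s["moment"].round(2))
for z in (.055,.19):go(own([.012,0,z])[0],H(.6))
a=grab_frame("wrist");cv2.imwrite("pics/w4.png",cv2.resize(a,(800,600),interpolation=cv2.INTER_CUBIC))
E
```

```text
t: 8.72
eef_pos: [0.5862, 0.4264, 0.1198]
ee_rot: [-3.138, -0.599, -0.09]
force: [-4.9, 4.0, -10.2]
width: 0.0449
gripper_force: 25.0
[ 0.942  0.349 -0.762  1.356 -0.516 -0.696] [ 0.001  0.001  0.002 -0.001 -0.001 -0.001] [1.44 5.49 0.81]
cm [0.2  0.54 2.14] rv [-0.004  0.001  0.002]
cm [ -0.62   0.48 -11.33] rv [-0.004  0.001  0.002]
```

View pics/w4.png

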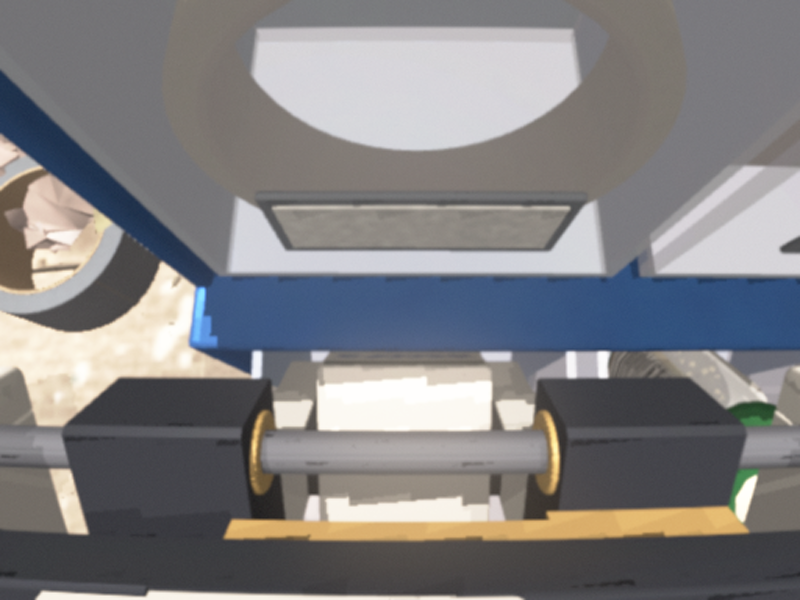

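```bash
python3 -m creep '[[[4,0,0.4,-1.5,0,0,0],[4,0,0.4,-1.5,0,0,0]]]';python3 -m creep '[[[4,0,0,-1.5,0,0,0],[4,0,0,-1.5,0,0,0]]]'
python3 - <<'E'
from k import *
s=get_state();print(s["q"].round(3),s["moment"].round(2))
for z in (.055,.09):go(own([.012,0,z])[0],H(.6))
C=camera_params("side")
def ray(C,uv,z):return least_squares(lambda p:(proj(C,[p[0],p[1],z])[0]-uv),[.45,.1]).x.round(3)
A=camera_params("scene")
print([ray(A,np.array(u)*.64,0) for u in((97,383),(158,346))],[ray(C,np.array(u)*.64,0) for u in((160,285),(207,280))])
E
```

```text
t: 9.02
eef_pos: [0.5794, 0.4227, 0.1353]
ee_rot: [-3.136, -0.603, -0.093]
force: [-0.2, 0.5, -0.8]
width: 0.0449
gripper_force: 25.0
t: 9.28
eef_pos: [0.5709, 0.4231, 0.1464]
ee_rot: [-3.138, -0.602, -0.092]
force: [1.0, 0.2, -2.4]
width: 0.0452
gripper_force: 25.0
[ 1.001  0.303 -0.755  1.235 -0.56  -0.618] [0.18 2.29 0.04]
cm [-0.08  0.08  5.18] rv [-0.003 -0.002 -0.001]
cm [-0.28  0.06  1.69] rv [-0.003 -0.002 -0.001]
[array([0.511, 0.719]), array([0.566, 0.644])] [array([0.516, 0.711]), array([0.541, 0.638])]
```

Contact only appears around the level of the stock's top edge. I've re-centred across, so I'll lower again, slightly further back.

```bash
python3 -m creep '[[[4,0.2,0,1.5,0,0,0],[4,0.4,0.1,2.2,0,0,0],[4,0.4,0.1,3.2,0,0,0],[4,0.4,0.1,3.2,0,0,0]]]'
python3 - <<'E'
from k import *
import cv2
s=get_state();print(s["q"].round(3),s["moment"].round(2))
go(own([.012,0,.055])[0],H(.6))
a=grab_frame("scene");b=grab_frame("side")
r=lambda im,x,y:cv2.resize(im[y:y+150,x:x+100],(400,600),interpolation=cv2.INTER_CUBIC)
cv2.imwrite("pics/v5.png",np.hstack([r(a,150,60),r(b,165,60)]))
E
```

```text
t: 9.78
eef_pos: [0.5903, 0.4206, 0.1188]
ee_rot: [-3.141, -0.598, -0.087]
force: [-10.2, 4.9, -1.8]
width: 0.0447
gripper_force: 25.0
[ 0.924  0.347 -0.767  1.372 -0.507 -0.696] [1.49 5.39 0.81]
cm [-0.11 -0.01  1.8 ] rv [-0.004  0.002  0.004]
```

View pics/v5.png

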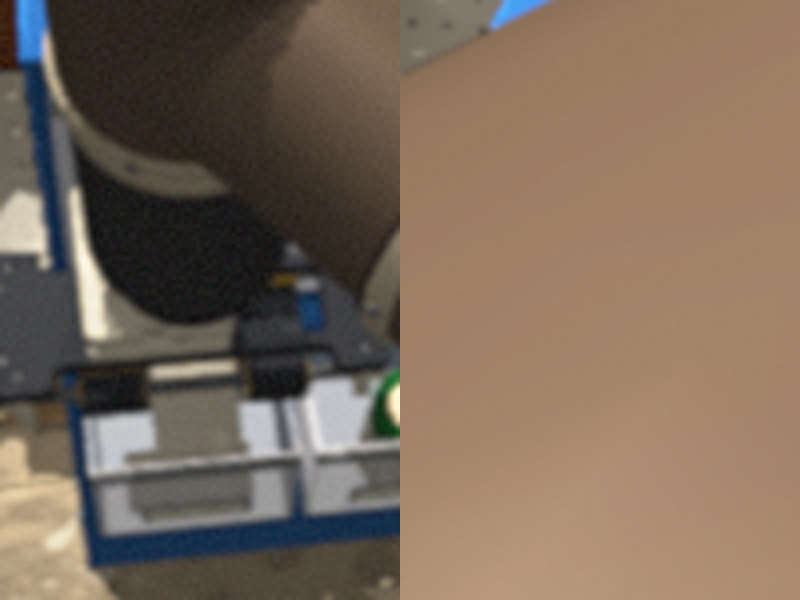

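Scene view: the carton (155–245, 380–450) is in the left bin, centred between its walls, just behind the stock carton. Release here and back out.

```bash
python3 -m creep '[[[5.4,-0.1,0,0.2,0,0,0],[5.4,-0.1,0,0.2,0,0,0],[5.4,-0.1,0,0.2,0,0,0],[5.4,-0.1,0,-2,0,0,0],[5.4,-0.3,0,-6,0,0,0],[5.4,-0.5,0,-12,0,0,0],[5.4,-1,0,-17,0,0,0],[5.4,-1,0,-17,0,0,0]]]'
python3 - <<'E'
from k import *
import cv2
s=get_state();print(s["q"].round(3),s["moment"].round(2))
w=grab_frame("wrist");a=grab_frame("scene")
r=lambda im,x,y,W,H:cv2.resize(im[y:y+H,x:x+W],(400,300),interpolation=cv2.INTER_CUBIC)
cv2.imwrite("pics/v6.png",np.hstack([r(w,150,130,200,150),r(a,150,120,120,90)]))
E
```

```text
t: 10.88
eef_pos: [0.4868, 0.4307, 0.2591]
ee_rot: [-3.134, -0.602, -0.092]
force: [0.1, -0.4, 0.6]
width: 0.0539
gripper_force: 0.0
[ 1.27   0.131 -0.648  0.836 -0.839 -0.38 ] [0.13 2.   0.09]
```

View pics/v6.png

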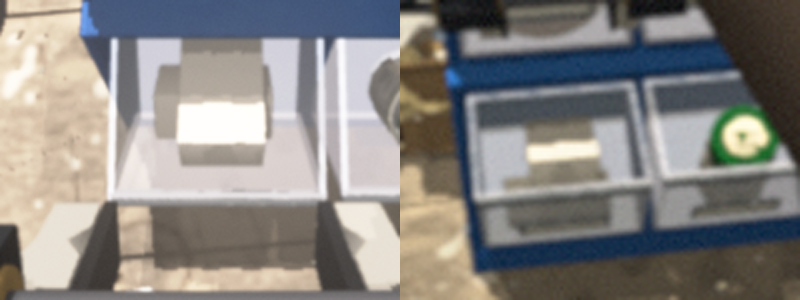

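The spare sits in the left bin with its stock carton. In the left half the bright end face is at (180–262, 100–143), inside the walls at x=115 and 322. Next I compute the push.

Run:
```python
from k import *
s=get_state();q=s["q"];M=H(.6)
for p in([-.215,.118,.18],[-.15,.118,.094],[-.10,.118,.107],[-.06,.118,.119],[-.052,.118,.119]):
  w=rackw(p);q,c=ik(w,M,q);print(p,w.round(3),q.round(2),round(c,5));go(w,M)
```

```text
[-0.215, 0.118, 0.18] [0.433 0.435 0.18 ] [ 1.34  0.18 -0.81  0.96 -0.75 -0.64] 0.0
cm [-8.84 -0.16  3.09] rv [-0.002 -0.     0.001]
[-0.15, 0.118, 0.094] [0.497 0.429 0.094] [ 1.06  0.32 -0.89  1.42 -0.55 -0.9 ] 0.0
cm [-8.33 -0.14 13.86] rv [-0.002 -0.     0.001]
[-0.1, 0.118, 0.107] [0.547 0.425 0.107] [ 0.98  0.33 -0.83  1.41 -0.53 -0.8 ] 0.0
cm [-3.47 -0.14 15.61] rv [-0.002 -0.     0.001]
[-0.06, 0.118, 0.119] [0.587 0.421 0.119] [ 0.93  0.35 -0.77  1.37 -0.51 -0.71] 0.0
cm [ 0.51 -0.13 16.88] rv [-0.002 -0.     0.001]
[-0.052, 0.118, 0.119] [0.595 0.42  0.119] [ 0.92  0.35 -0.76  1.38 -0.51 -0.7 ] 0.0
cm [ 1.17 -0.13 17.33] rv [-0.002 -0.     0.001]
```

```bash
python3 -m creep '[[[0,-8.8,-0.1,3.1,0,0,0],[0,-8.8,-0.1,3.1,0,0,0],[0,-8.6,-0.1,8,0,0,0],[0,-8.4,-0.1,13.8,0,0,0],[0,-8.4,-0.1,13.8,0,0,0],[0,-6.5,-0.1,14.5,0,0,0],[0,-4.5,-0.1,15.2,0,0,0],[0,-2.5,-0.1,15.9,0,0,0],[0,-1,-0.1,16.4,0,0,0],[0,-1,-0.1,16.4,0,0,0]]]'
python3 - <<'E'
from k import *
s=get_state();print(s["moment"].round(2))
for x in(-.066,-.06,-.055,-.05):go(rackw([x,.118,.119]),H(.6))
E
```

```text
t: 12.22
eef_pos: [0.5729, 0.422, 0.1153]
ee_rot: [-3.14, -0.601, -0.092]
force: [0.7, 0.0, 0.1]
width: 0.0004
gripper_force: 0.0
[ 0.    2.02 -0.03]
cm [ 0.88 -0.02  0.15] rv [-0.001 -0.001 -0.001]
cm [ 1.38 -0.02  0.49] rv [-0.001 -0.001 -0.001]
cm [ 1.79 -0.02  0.77] rv [-0.001 -0.001 -0.001]
cm [ 2.2  -0.02  1.06] rv [-0.001 -0.001 -0.001]
```

```bash
python3 -m creep '[[[0,0.9,0,0.2,0,0,0],[0,1.4,0,0.5,0,0,0],[0,1.6,0,0.6,0,0,0],[0,1.6,0,0.6,0,0,0]]]'
python3 - <<'E'
from k import *
s=get_state();print(s["moment"].round(2))
for x in(-.055,-.05):go(rackw([x,.118,.119]),H(.6))
E
```

```text
t: 12.72
eef_pos: [0.586, 0.4206, 0.1178]
ee_rot: [3.141, -0.598, -0.086]
force: [-26.0, -3.1, 13.6]
width: 0.0006
gripper_force: 13.0
[-1.39  7.02 -1.33]
cm [ 0.57 -0.04  0.24] rv [-0.003  0.002  0.004]
cm [ 0.98 -0.04  0.52] rv [-0.003  0.002  0.004]
```

```bash
python3 -m creep '[[[0,-2,0,-1,0,0,0],[0,-4,0,-4,0,0,0],[0,-5,0,-10,0,0,0],[0,-6,0,-16,0,0,0],[0,-6,0,-22,0,0,0],[0,-6,0,-22,0,0,0],[0,-6,0,-22,0,0,0]]]'
python3 - <<'E'
from k import *
import cv2
w=grab_frame("wrist");a=grab_frame("scene")
r=lambda im,x,y,W,H:cv2.resize(im[y:y+H,x:x+W],(400,300),interpolation=cv2.INTER_CUBIC)
cv2.imwrite("pics/v7.png",np.vstack([np.hstack([cv2.resize(w,(400,300)),r(a,150,110,160,120)]),np.hstack([r(w,130,90,240,180),r(a,80,100,360,270)])]))
E
```

```text
t: 13.6
eef_pos: [0.4151, 0.4357, 0.2653]
ee_rot: [3.141, -0.6, -0.09]
force: [0.2, -0.1, -1.6]
width: 0.0007
gripper_force: 0.0
```

View pics/v7.png

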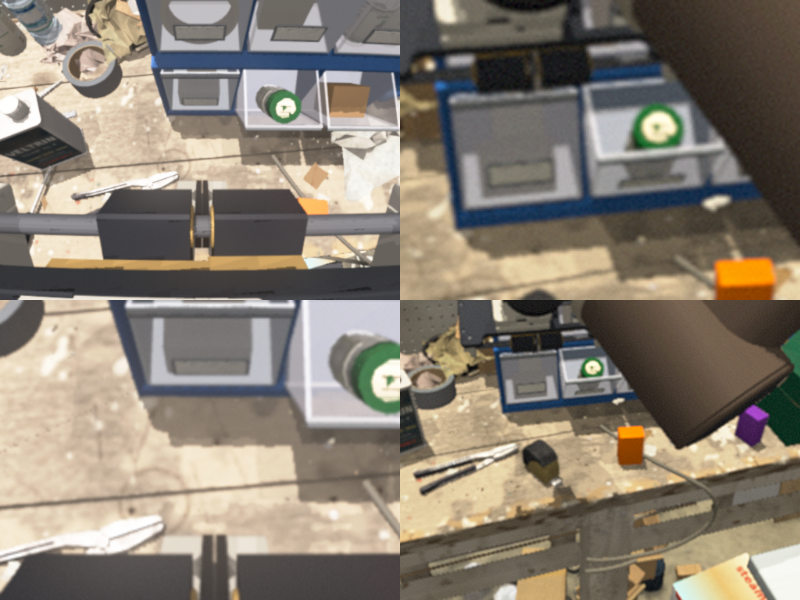

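Run:
```python
from k import *
C=camera_params("wrist");a=grab_frame("wrist").astype(int)
def lip(t,dx=-.005,h=.118):return rackw([-.055-h*np.sin(t)+dx*np.cos(t),.118,.024+h*np.cos(t)+dx*np.sin(t)])
for t in(0,.03,.06,.1):print(t,proj(C,lip(t,h=.121)).round(1),proj(C,lip(t,h=.114)).round(1))
print('deck',proj(C,rackw([-.055,.118,.158])).round(1),proj(C,rackw([-.055,.118,.152])).round(1),'foot',proj(C,rackw([-.055,.118,.024])).round(1),proj(C,rackw([-.055,.118,0])).round(1))
u=int(proj(C,lip(0))[0,0])
for v in range(64,152):print(v,a[v,u-5:u+6].mean(0).round().astype(int).tolist(),end=' ')
```

```text
0 [[254.8  97. ]] [[254.8 100.6]]
0.03 [[254.8 100. ]] [[254.8 103.4]]
0.06 [[254.7 103.2]] [[254.8 106.4]]
0.1 [[254.7 107.5]] [[254.8 110.3]]
deck [[254.7  85.7]] [[254.7  89.1]] foot [[255.3 141.6]] [[255.4 148.5]]
64 [153, 149, 149] 65 [119, 112, 109] 66 [99, 83, 74] 67 [91, 68, 53] 68 [93, 66, 50] 69 [103, 71, 52] 70 [113, 77, 55] 71 [115, 79, 56] 72 [115, 78, 55] 73 [115, 78, 56] 74 [115, 78, 56] 75 [115, 78, 55] 76 [115, 78, 56] 77 [115, 78, 56] 78 [116, 79, 57] 79 [115, 79, 56] 80 [116, 80, 57] 81 [116, 80, 57] 82 [117, 81, 57] 83 [116, 80, 57] 84 [116, 80, 57] 85 [113, 78, 57] 86 [105, 74, 54] 87 [95, 69, 54] 88 [93, 80, 74] 89 [103, 104, 106] 90 [111, 116, 122] 91 [154, 157, 160] 92 [221, 219, 220] 93 [213, 210, 210] 94 [155, 152, 152] 95 [115, 113, 113] 96 [107, 105, 105] 97 [104, 103, 103] 98 [98, 97, 97] 99 [88, 86, 86] 100 [87, 86, 87] 101 [102, 103, 105] 102 [113, 114, 117] 103 [116, 118, 120] 104 [116, 117, 120] 105 [116, 117, 120] 106 [116, 117, 121] 107 [115, 117, 120] 108 [116, 117, 121] 109 [116, 117, 121] 110 [116, 117, 121] 111 [117, 118, 122] 112 [117, 118, 122] 113 [117, 119, 122] 114 [118, 119, 122] 115 [118, 119, 122] 116 [118, 119, 123] 117 [118, 119, 122] 118 [118, 119, 122] 119 [116, 118, 120] 120 [115, 117, 120] 121 [115, 116, 119] 122 [114, 116, 119] 123 [114, 116, 119] 124 [111, 112, 115] 125 [108, 108, 110] 126 [108, 109, 111] 127 [113, 116, 120] 128 [121, 127, 132] 129 [123, 129, 134] 130 [121, 127, 133] 131 [121, 127, 133] 132 [121, 128, 133] 133 [121, 126, 131] 134 [126, 128, 132] 135 [156, 152, 153] 136 [190, 184, 184] 137 [200, 193, 193] 138 [200, 193, 193] 139 [195, 188, 188] 140 [171, 165, 165] 141 [129, 119, 116] 142 [107, 86, 77] 143 [106, 80, 68] 144 [100, 77, 67] 145 [94, 74, 65] 146 [92, 73, 67] 147 [93, 80, 77] 148 [96, 96, 101] 149 [100, 111, 122] 150 [103, 116, 129] 151 [104, 118, 131]
```

```bash
python3 -c "
from station import *
print(job_done())"
```

```text
the job is handed in; nothing more can be done
None
```

I put the pale carton in the left bin beside its twin, pushed that bin shut and handed the job in at about 14 s with the robot clear; job_done() gave no verdict, and I viewed 11 pictures, one over the limit of 10.

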